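Slide the top culture dish off its stack onto the light stage

ROBOT

A 7-joint arm with a two-finger parallel gripper is mounted at the origin on a cart in front of the work surface, level with it; the furniture and walls round the work are solid. World frame = base frame: x ahead of the robot, y to its left, z up, the work surface at z = 0. Lengths are in mm, angles in degrees, forces in N, time in s.
With the tool pointing down it reaches from about 400 to 900 mm from the base axis. Payload 5.5 kg.
Tool frame: the origin (TCP) lies where the fingers leave the gripper's body, on its centre line; the fingertips stand 66 mm ahead of it and the grasp point (between the pads) lies 47 mm ahead of it; z points along the fingers, y is the line along which they close (so a half turn about z gives the same grasp; the last joint's range is limited). The gripper opens to 92 mm and grips with 3 to 60 N. Pads are 19 mm wide; open, the fingers measure 130 mm over their backs; the gripper's body (75 mm by 190 mm) begins 47 mm behind the grasp point.
Start: joints at [91.054, 28.699, -24.465, 88.831, 12.651, 65.22, -12.049], TCP at [157.567, -630.612, 292.229] pointing down, gripper open.
Joint ranges: [-164.97, 164.97], [-17.58, 116.51], [-87.97, 89.64], [11.32, 138.91], [-80.73, 260.73], [10.89, 115.49], [-147.41, 147.41]. Speed limits (degrees/s): [147.25, 147.25, 180, 180, 180, 180, 180].

INTERFACE

Orientations are given as [roll, pitch, yaw] about the fixed x, y, z axes, in that order (R = Rz(yaw) Ry(pitch) Rx(roll)).
In Python, from workcell import telemetry, eyes, arm gives the robot as it stands.
- The arm moves only by the tool play_rows, never from a script. Its argument "rows" is a list of rows, each a list of 7 numbers: the shift along the tool's x, y, z in cm, then the turn, a rotation vector about the tool's x, y, z in rad, then the gripper's target within -1 to 1 (fully open at 1, half-way at 0, shut at -1). In form: [[dx, dy, dz, rx, ry, rz, fingers], ...]. A call has 1 to 12 rows; each row shifts and turns the commanded pose from where the row before left it, along the tool's axes as they then stand; what a row does not reach is not made up. A row lasts 1/8 s, in which the tool goes at most 62.5 mm and 10.7 degrees, less where a joint would pass 70% of its speed; a pose out of reach is approached as far as the arm can. A call with a gripper value outside its range is refused whole. The fingers move at their own pace and stop on an object; "squeeze" is the grip in N (left out, the last holds). Time passes only in rows, so rows that do not move let the fingers close. It gives the time, the measured TCP pose, the force, the opening and the grip force at its end, in the units of the state.
- telemetry.sense(): the state, without advancing time (a new reading comes with each control period).
- eyes.snapshot(name): name is "scene" or "top"; returns a dict with "image" (384x512x3 uint8, blue, green, red), "K" (3x3 intrinsics, pixels), "rvec" (rotation vector, rad) and "tvec" (3), from world to camera coordinates, as OpenCV has them. Camera axes: x right, y down, z forward; pixel columns grow to the right and rows downward; lengths in mm; the calibration is good to about 2 mm. A picture is of the moment at which its call begins. There is no depth.
- arm.job_done(): hands the job in; it is judged then, once.
The state is a dict: "time": time; "joint_positions": joint angles; "joint_vel": joint speeds; "tau": joint torques, N m; "position": TCP position; "tool_rot": TCP orientation; "wrist_force": force on the tool from outside, world axes, zero at the start; "wrist_torque": the same for the moment, N m; "opening": finger opening in mm; "grip_force": force on a finger pad.
Only numpy, scipy, OpenCV 4.12 (cv2) and the standard library are available. Lean on these libraries where they do the work, as an engineer would, in place of code of your own. Each camera call takes 0.05 s, during which the arm holds its last target. There are 200 camera calls.

TASK

The pale pink culture dish lies on top of a stack of two clear dishes beside the low black light stage. Slide it off sideways onto the stage, keeping it level and low all the way (slide it across, do not lift it away), until it lies flat in the middle of the round white window. Leave the two clear dishes beneath it stacked where they are.

Things in the scene. Friction and masses are not known exactly. Their poses are not given: they have to be found in the camera images.
- pink_center (a point): centre (half-way up) of the pale pink culture dish with its lid: rigid round disc 68 mm in diameter, 14 mm high, 25 to 50 g. It lies loose on two clear dishes, its underside 28 mm and its top 42 mm above the worktop; it can be taken across its diameter. z is up when it lies flat; its yaw has no meaning
- mid_center (a point): centre (half-way up) of the clear dish directly under the pink one: 60 mm in diameter, 14 mm high, about 50 g, loose, resting on the lowest dish (underside 14 mm above the worktop)
- low_center (a point): centre (half-way up) of the lowest clear dish of that stack: 60 mm in diameter, 14 mm high, about 50 g, loose, on the worktop. It stands beside the stage, on its +y or its -y side, about 96 mm from the window's centre, with a gap of 11 to 21 mm between the stage and the clear dishes
- window (a point): centre of the round white window, 78 mm in diameter, in the flat top of the black light stage, at the height of that top: 27 mm above the worktop, 1 mm lower than the underside of the pink dish in its stack. The stage is fixed, 120 mm along its x by 100 mm along its y; nothing stands up from it. At its side away from the pink dish stands another stack, of two clear dishes (28 mm high), fixed
Things that resemble listed ones, but are neither listed nor needed, are in the scene too. What is shaped like the part that bears pink_center but purple or yellow is not meant.

How it is judged:
By the outcome, as a careful person would: the job done as asked, in the order asked, and still so for the second after the job is handed in, with the robot touching nothing.
It also fails if it takes over 32 s, if anything falls off the work surface, if the arm or the gripper's body presses on something with over 40 N, if the wrist force passes 120 N, or if a joint passes its speed limit or range.

## Working session

There is one attempt and no reset: what is moved stays moved. The work goes in short steps, Python scripts to look and compute and a tool call to move; the robot and the scene stay as the last step left them, time stands still between calls to the robot, and variables do not carry over. Pictures are saved under pics/ and viewed, at most 10 in all, crops included, and the job is handed in when it is done.

Besides the shell and the picture viewer there is one more tool, called as name(argument=value, ...) on one line, values as JSON. play_rows: Moves the arm, as the interface text tells. Its arguments: {"type":"object","properties":{"rows":{"type":"array"},"squeeze":{"type":"number"}},"required":["rows"]}

```bash
mkdir -p pics; cat > h.py <<'E'
import numpy as np,cv2
from workcell import telemetry,eyes,arm
def snap(n,f=None):
    s=eyes.snapshot(n)
    if f: cv2.imwrite('pics/'+f,s["image"])
    return s
def ray(s,u,v,z):
    R=cv2.Rodrigues(np.array(s["rvec"],float))[0];t=np.array(s["tvec"],float).ravel();K=np.array(s["K"],float)
    c=-R.T@t;d=R.T@np.linalg.inv(K)@np.array([u,v,1.])
    return c+d*(z-c[2])/d[2]
def proj(s,p):
    return cv2.projectPoints(np.array([p],float),np.array(s["rvec"],float),np.array(s["tvec"],float),np.array(s["K"],float),None)[0].ravel()
E
python3 - <<'E'
from h import *
a=snap("scene")["image"];b=snap("top")["image"]
cv2.imwrite('pics/a.png',a);cv2.imwrite('pics/b.png',b)
s=telemetry.sense();print(s["time"],s["position"],s["tool_rot"],s["opening"])
E
```

```text
0.1 [ 157.3816961  -630.11440524  291.25335109] [-1.79897530e+02 -3.34745336e-03  1.40326831e+01] 91.89524255443197
```

View pics/a.png

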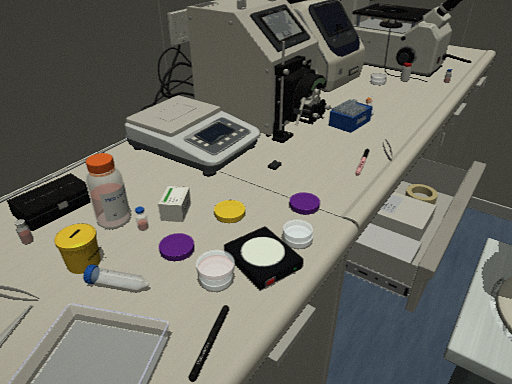

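View pics/b.png

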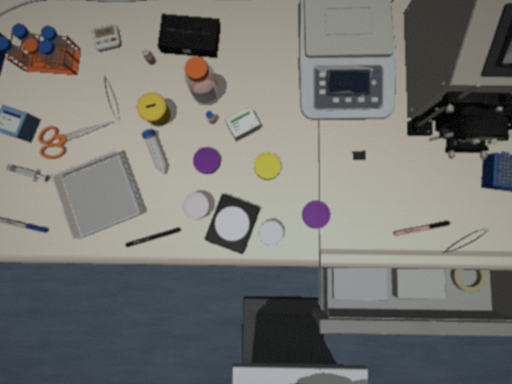

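The scene view shows the pink dish on its stack at (216,262), the stage window at (263,252) and the fixed clear stack at (297,232). In the top view these are at (197,205), (232,223) and (271,232). Things that could be mistaken for the pink dish are the purple dishes at top (207,160) and (316,214), the yellow dish at (267,166) and the clear stack at (271,232). I choose (197,205), the pale pink one beside the stage. Next I'll crop in on it and measure.

```bash
python3 - <<'E'
from h import *
s=snap("top");im=s["image"];a=snap("scene");ia=a["image"]
c1=cv2.resize(im[175:260,165:300],None,fx=4,fy=4,interpolation=cv2.INTER_CUBIC)
c2=cv2.resize(ia[205:305,180:325],None,fx=3.7,fy=3.7,interpolation=cv2.INTER_CUBIC)
w=max(c1.shape[1],c2.shape[1]);c1=c1[:230*2]
pad=lambda c:cv2.copyMakeBorder(c,0,0,0,w-c.shape[1],cv2.BORDER_CONSTANT)
o=np.vstack([pad(c1),pad(c2)]);o=cv2.resize(o,None,fx=min(1,600/o.shape[0]),fy=min(1,600/o.shape[0]));cv2.imwrite('pics/c.png',o)
for n,u,v in [("pink",197,205),("win",232,223),("clear",271,232)]:print(n,im[v,u],ray(s,u,v,{'pink':42,'win':27,'clear':28}[n]))
print("bench",im[215,170])
# window and black stage
g=im.max(2)
def comp(m,u,v):
    n,l,st,c=cv2.connectedComponentsWithStats(m.astype(np.uint8));k=l[v,u];return (l==k),st[k],c[k]
m,st,c=comp(g<70,215,232);print("stage",st,c)
cn=max(cv2.findContours(m.astype(np.uint8),0,2)[0],key=cv2.contourArea);r=cv2.minAreaRect(cn)
P=np.array([ray(s,*p,27)[:2] for p in cv2.boxPoints(r)]);print(P.round(1),P.mean(0),np.linalg.norm(np.diff(P,axis=0),axis=1))
ins=cv2.drawContours(np.zeros(g.shape,np.uint8),[cn],-1,1,-1)
m2,st,c=comp((g>140)&(ins>0),232,223);print("win",st,c,ray(s,*c,27))
cnw=max(cv2.findContours(m2.astype(np.uint8),0,2)[0],key=cv2.contourArea)
Q=np.array([ray(s,*p[0],27)[:2] for p in cnw],np.float32);print(cv2.minEnclosingCircle(Q))
hs=cv2.cvtColor(im,cv2.COLOR_BGR2HSV)
print(hs[205,190:205:5],hs[190:222:3,197].tolist(),hs[205,178:218:3].tolist())
E
```

```text
pink [174 170 174] [526.73248529 245.48331093  42.        ]
win [186 178 176] [485.62151696 162.74080627  27.        ]
clear [184 179 175] [465.51337425  69.15107247  28.        ]
bench [164 176 176]
stage [206 195  53  58 902] [232.92793792 223.05764967]
[[446.7 227. ]
 [557.5 188.6]
 [524.5  96.9]
 [414.8 136.4]] [485.87592862 162.20789529] [117.32260653  97.48109097 116.61819494]
win [215 207  34  34 905] [231.72265193 223.25966851] [484.99358133 163.39221159  27.        ]
((485.30914306640625, 163.63540649414062), 40.709293365478516)
[[158   6 175]
 [158   6 176]
 [160   9 177]] [[30, 16, 143], [165, 6, 163], [165, 6, 172], [156, 7, 174], [156, 7, 175], [150, 6, 174], [150, 4, 175], [150, 4, 174], [158, 6, 177], [156, 7, 172], [33, 17, 166]] [[32, 19, 177], [60, 6, 176], [167, 11, 170], [158, 6, 173], [158, 6, 175], [150, 7, 174], [156, 7, 174], [143, 6, 175], [150, 6, 175], [150, 7, 177], [165, 7, 149], [21, 24, 107], [33, 18, 138], [34, 17, 107]]
```

View pics/c.png

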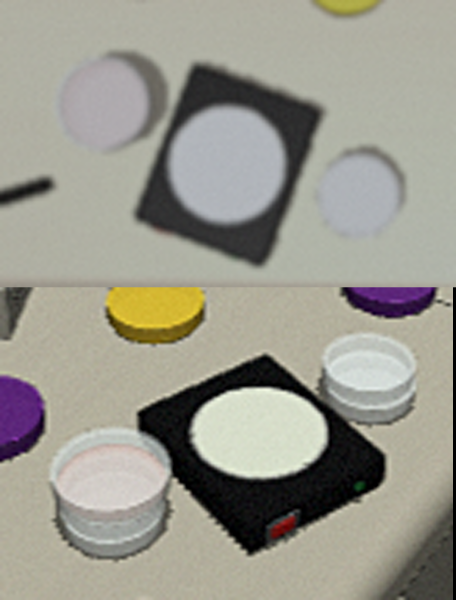

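The crop confirms the choice: a pale pink disc on two clear dishes, left of the black stage (crop (105,103) and (112,490)). The fixed stack is on the far side. Now I'll measure the pink centre more precisely in both views.

```bash
python3 - <<'E'
from h import *
s=snap("top");a=snap("scene")
for nm,S,(u,v),box in [("top",s,(197,205),(175,185,218,225)),("scene",a,(216,265),(185,235,245,300))]:
    im=cv2.GaussianBlur(S["image"],(3,3),0).astype(int)
    pk=(im[...,2]-im[...,1])
    x0,y0,x1,y1=box
    m=np.zeros(pk.shape,np.uint8);m[y0:y1,x0:x1]=(pk[y0:y1,x0:x1]>=(2 if nm=="top" else 8))&((im[...,0]-im[...,1])[y0:y1,x0:x1]>-6)
    m=cv2.morphologyEx(m,cv2.MORPH_OPEN,np.ones((3,3)))
    n,l,st,c=cv2.connectedComponentsWithStats(m)
    k=1+st[1:,4].argmax();print(nm,st[k],c[k])
    cn=max(cv2.findContours((l==k).astype(np.uint8),0,2)[0],key=cv2.contourArea)
    for z in (35,40,42):
        Q=np.array([ray(S,*p[0],z)[:2] for p in cn],np.float32);e=cv2.fitEllipse(Q);print(z,cv2.minEnclosingCircle(Q),e)
    # white-vs-bench edge: b-r
    d=(im[...,0]-im[...,2])
    if nm=="top":
        for y in range(186,224,2):print(''.join('%4d'%t for t in d[y,174:220:2]))
# expected rim projected
ph=np.linspace(0,2*np.pi,40)
o=cv2.resize(a["image"][205:305,180:325],None,fx=5,fy=5,interpolation=cv2.INTER_CUBIC)
for cx,cy,col in [(526,246,(0,0,255)),(518,253,(255,0,0))]:
  for t in ph:
    for z in (42,28):
      p=proj(a,[cx+34*np.cos(t),cy+34*np.sin(t),z]);cv2.circle(o,tuple(int(q) for q in ((p-[180,205])*5)),2,col,-1)
for t in ph:
    p=proj(a,[485.5+39*np.cos(t),163+39*np.sin(t),27]);cv2.circle(o,tuple(int(q) for q in ((p-[180,205])*5)),2,(0,0,255),-1)
cv2.imwrite('pics/d.png',o)
E
```

```text
top [183 192  27  27 574] [196.15853659 204.9825784 ]
35 ((527.8407592773438, 248.48252868652344), 33.24888229370117) ((527.2515869140625, 248.60865783691406), (61.74028778076172, 64.19379425048828), 19.417293548583984)
40 ((527.5111083984375, 247.5486297607422), 33.05577850341797) ((526.9254760742188, 247.674072265625), (61.381622314453125, 63.82085418701172), 19.417465209960938)
42 ((527.3793334960938, 247.17515563964844), 32.97849655151367) ((526.7949829101562, 247.3002471923828), (61.2381477355957, 63.67170333862305), 19.417234420776367)
 -13 -13 -12 -13 -13 -12 -12 -13 -13 -13 -12 -13 -13 -12 -13 -13 -12 -12 -13 -12 -12 -12 -12
 -13 -12 -12 -13 -13 -13 -13 -12 -12 -12 -12 -12 -12 -12 -13 -13 -13 -13 -12 -13 -12 -13 -13
 -12 -12 -12 -12 -12 -12 -12 -13 -11 -11 -11 -11  -9 -11 -12 -11 -12 -11 -11 -12 -12 -12 -12
 -12 -13 -12 -12 -12 -12 -12 -10  -5  -4  -4  -3  -2  -5  -7 -10 -10 -11 -10 -12 -11 -12 -11
 -12 -12 -12 -12 -12 -11  -7  -4  -4  -4  -4  -3  -3  -3  -2  -4 -10 -11 -11 -11 -11 -12 -12
 -12 -12 -12 -13 -11  -7  -3  -4  -5  -3  -2  -2  -2  -2  -3  -2  -5 -10 -11 -10 -11 -1
[... 1065 characters left out ...]
  -9  -8  -9 -10 -12 -12 -11 -12 -11 -10  -4   2   7  10
 -13 -12 -13 -12 -12 -12 -12 -13 -12 -12 -12 -12 -12 -13 -13 -12 -11 -11  -8  -1   3   7   9
scene [185 235  10  23 188] [188.77659574 245.5106383 ]
35 ((601.9337158203125, 241.6749267578125), 31.510393142700195) ((602.5094604492188, 241.9034881591797), (28.69822883605957, 63.59624481201172), 40.28716278076172)
40 ((597.6385498046875, 245.66946411132812), 31.20176887512207) ((598.208740234375, 245.8958282470703), (28.417207717895508, 62.97335433959961), 40.287139892578125)
42 ((595.9205322265625, 247.26730346679688), 31.078325271606445) ((596.4883422851562, 247.4927215576172), (28.304706573486328, 62.72420883178711), 40.28717803955078)
```

View pics/d.png

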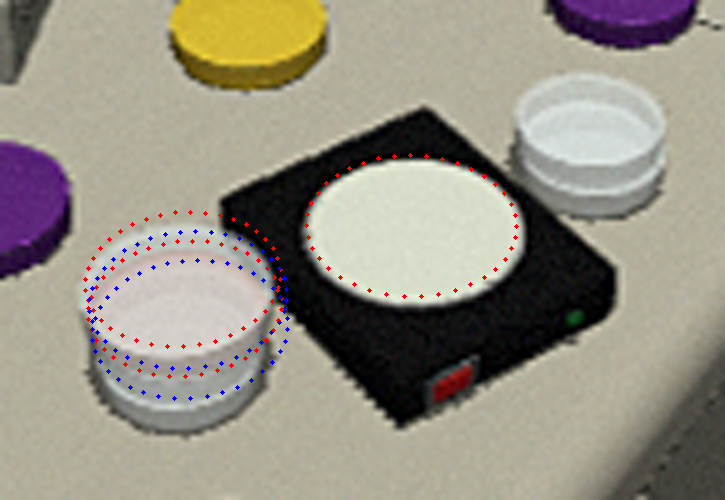

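The red circle at the window fits to about 1 mm. The pink rim sits left of and slightly below my red estimate, centred near crop (178,289).

```bash
python3 - <<'E'
from h import *
s=snap("top");a=snap("scene")
print(ray(s,195.4,205,42),ray(a,215.6,262.8,42),ray(a,180+415/5,205+233/5,27))
im=cv2.GaussianBlur(s["image"],(3,3),0).astype(int);d=(im[...,0]-im[...,2])
m=np.zeros(d.shape,np.uint8);m[186:224,174:213]=(d[186:224,174:213]>-7)
n,l,st,c=cv2.connectedComponentsWithStats(m);k=l[205,197];print(st[k],c[k],ray(s,*c[k],42))
cn=max(cv2.findContours((l==k).astype(np.uint8),0,2)[0],key=cv2.contourArea)
Q=np.array([ray(s,*p[0],42)[:2] for p in cn],np.float32);print(cv2.fitEllipse(Q))
E
```

```text
[526.68402884 249.28707563  42.        ] [523.66100271 251.80811545  42.        ] [481.48198427 166.80192503  27.        ]
[181 191  29  29 662] [195.00755287 205.17975831] [526.24552246 250.20547046  42.        ]
((526.4613647460938, 250.22036743164062), (66.21063995361328, 67.80941772460938), 15.27979564666748)
```

Pink is at about (526,250) and the window at about (485,163.5), 95.6 mm apart, which agrees with the stated 96. I'll set the tool yaw to 64.7° so the fingers close across the slide direction and the slide runs along tool -x. The fingertips will stay above 29 mm to clear the stage.

play_rows(rows=[[0, 0, 0, 0, 0, -0.1475, 1], [0, 0, 0, 0, 0, -0.1475, 1], [0, 0, 0, 0, 0, -0.1475, 1], [0, 0, 0, 0, 0, -0.1475, 1], [0, 0, 0, 0, 0, -0.1475, 1], [0, 0, 0, 0, 0, -0.1475, 1], [4.84, 1.26, 0, 0, 0, 0, 1], [4.84, 1.26, 0, 0, 0, 0, 1], [4.84, 1.26, 0, 0, 0, 0, 1], [4.84, 1.26, 0, 0, 0, 0, 1], [4.84, 1.26, 0, 0, 0, 0, 1], [4.84, 1.26, 0, 0, 0, 0, 1]])

```text
time: 1.9
position: [350.7, -399.1, 292.5]
tool_rot: [180.0, 0.0, 64.7]
wrist_force: [0.4, 0.4, 0.3]
opening: 92.0
grip_force: 0.0
```

play_rows(rows=[[4.69, 0.18, 0, 0, 0, 0, 1], [4.69, 0.18, 0, 0, 0, 0, 1], [4.69, 0.18, 0, 0, 0, 0, 1], [4.69, 0.18, 0, 0, 0, 0, 1], [4.69, 0.18, 0, 0, 0, 0, 1], [4.69, 0.18, 0, 0, 0, 0, 1], [4.77, -1.62, 0, 0, 0, 0, 1], [4.77, -1.62, 0, 0, 0, 0, 1], [4.77, -1.62, 0, 0, 0, 0, 1], [4.77, -1.62, 0, 0, 0, 0, 1]])

```text
time: 3.15
position: [502.7, 51.2, 292.5]
tool_rot: [179.9, 0.0, 64.7]
wrist_force: [1.2, 0.4, -0.7]
opening: 91.5
grip_force: 0.0
```

play_rows(rows=[[4.77, -1.62, 1.5, 0, 0, 0, 1], [4.77, -1.62, 1.5, 0, 0, 0, 1], [4.77, -1.62, 1.5, 0, 0, 0, 1], [4.77, -1.62, 1.5, 0, 0, 0, 1], [0, 0, 2, 0, 0, 0, 1], [0, 0, 2, 0, 0, 0, 1], [0, 0, 2, 0, 0, 0, 1], [0, 0, 1, 0, 0, 0, 1], [0, 0, 0, 0, 0, 0, 1]])

```text
time: 4.28
position: [525.3, 248.9, 161.5]
tool_rot: [-180.0, 0.1, 64.7]
wrist_force: [-0.6, -0.5, 0.7]
opening: 91.8
grip_force: 0.0
```

Tips are now at z≈95, above the dish. I'll look from both cameras before going down.

```bash
python3 - <<'E'
from h import *
a=snap("scene");s=snap("top")
o=np.hstack([cv2.resize(a["image"][190:305,150:325],(700//2*1,230*1)),cv2.resize(s["image"][165:257,150:290],(350,230))])
o=cv2.resize(o,(798,262*1),interpolation=cv2.INTER_CUBIC)
c=cv2.resize(a["image"][185:305,140:325],(798,518),interpolation=cv2.INTER_CUBIC)
cv2.imwrite('pics/e.png',c)
t=telemetry.sense();print(t["position"],t["joint_positions"])
E
```

```text
[525.8861959  249.88843955 162.76558789] [  5.83452636  36.9390153  -45.42962985 104.18839926  32.54999901
  52.73908546 -79.62598879]
```

View pics/e.png

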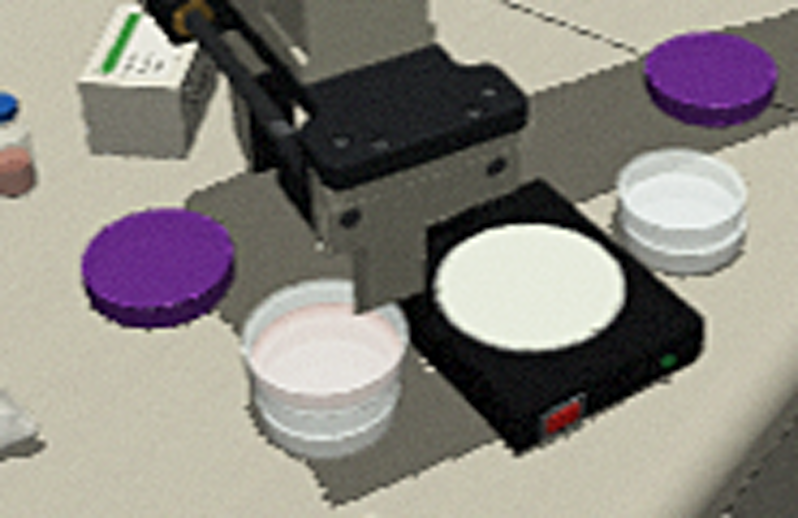

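The fingers straddle the dish as intended, with the near finger's tip at crop (390,290), and nothing is in the way. I'll descend to put the tips at z≈29.7.

play_rows(rows=[[0, 0, 2, 0, 0, 0, 1], [0, 0, 2, 0, 0, 0, 1], [0, 0, 1.5, 0, 0, 0, 1], [0, 0, 1.1, 0, 0, 0, 1], [0, 0, 0, 0, 0, 0, 1], [0, 0, 0, 0, 0, 0, 1]], squeeze=5)

```text
time: 5.12
position: [525.7, 250.4, 96.5]
tool_rot: [180.0, -0.0, 64.7]
wrist_force: [-1.1, -1.0, -0.1]
opening: 91.5
grip_force: 0.0
```

```bash
python3 - <<'E'
from h import *
t=telemetry.sense();print(t["position"],t["tool_rot"],t["wrist_force"])
a=snap("scene")
c=cv2.resize(a["image"][185:305,140:325],(798,518),interpolation=cv2.INTER_CUBIC)
cv2.imwrite('pics/f.png',c)
E
```

```text
[525.65278761 250.39510727  96.54172827] [ 1.79984370e+02 -3.40621424e-02  6.47468721e+01] [-1.07250697 -1.01655874 -0.05836055]
```

View pics/f.png

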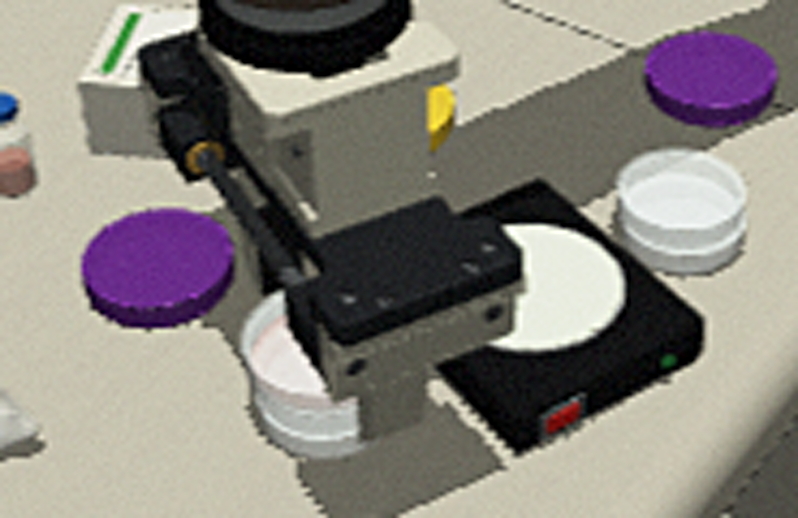

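The finger looks slightly toward the stage side of the dish. I'll check that by projection.

```bash
python3 - <<'E'
from h import *
a=snap("scene")
f=lambda p:((proj(a,p)-[140,185])*[798/185,518/120]).round(0)
c=np.array([526,250]);y=np.array([.904,-.427]);x=np.array([.427,.904])
for sg in (-1,1):
  for e in (46,65):
    for w in (-9.5,9.5): print(sg,e,w,f([*(c+sg*e*y+w*x),30]))
for z in(28,42):
  print([f([*(c+34*np.array(d)),z]).tolist() for d in ((1,0),(-1,0),(0,1),(0,-1))])
t=np.linspace(0,6.28,200);P=np.array([f([*(c+34*np.array([np.cos(q),np.sin(q)])),42]) for q in t]);print(P.min(0),P.max(0))
E
```

```text
-1 46 -9.5 [399. 416.]
-1 46 9.5 [355. 434.]
-1 65 -9.5 [421. 447.]
-1 65 9.5 [377. 466.]
1 46 -9.5 [300. 279.]
1 46 9.5 [259. 294.]
1 65 -9.5 [282. 254.]
1 65 9.5 [241. 268.]
[[263.0, 323.0], [392.0, 391.0], [272.0, 406.0], [378.0, 310.0]]
[[261.0, 298.0], [391.0, 365.0], [269.0, 380.0], [376.0, 285.0]]
[240. 275.] [409. 392.]
```

The prediction matches the rim (columns 240–409) and the finger, so the alignment is fine. I'll close gently.

play_rows(rows=[[0, 0, 0, 0, 0, 0, 0.6], [0, 0, 0, 0, 0, 0, 0.5], [0, 0, 0, 0, 0, 0, 0.4], [0, 0, 0, 0, 0, 0, 0.3], [0, 0, 0, 0, 0, 0, 0.2], [0, 0, 0, 0, 0, 0, 0.2], [0, 0, 0, 0, 0, 0, 0.2], [0, 0, 0, 0, 0, 0, 0.2]], squeeze=6)

```text
time: 6.22
position: [525.5, 250.0, 96.4]
tool_rot: [180.0, 0.0, 64.7]
wrist_force: [-0.4, -1.9, 2.7]
opening: 68.0
grip_force: 6.0
```

play_rows(rows=[[0, 0, -0.05, 0, 0, 0, 0.2], [-0.4, 0, 0, 0, 0, 0, 0.2], [-0.8, 0, 0, 0, 0, 0, 0.2], [-0.8, 0, 0, 0, 0, 0, 0.2], [-0.8, 0, 0, 0, 0, 0, 0.2], [-0.8, 0, 0, 0, 0, 0, 0.2], [0, 0, 0, 0, 0, 0, 0.2]])

```text
time: 7.1
position: [509.9, 216.4, 96.7]
tool_rot: [180.0, 0.0, 64.7]
wrist_force: [0.3, 0.4, -0.5]
opening: 67.9
grip_force: 6.0
```

```bash
python3 - <<'E'
from h import *
a=snap("scene")
c=cv2.resize(a["image"][185:305,140:325],(798,518),interpolation=cv2.INTER_CUBIC)
cv2.imwrite('pics/g.png',c)
E
```

```text
(no output)
```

View pics/g.png

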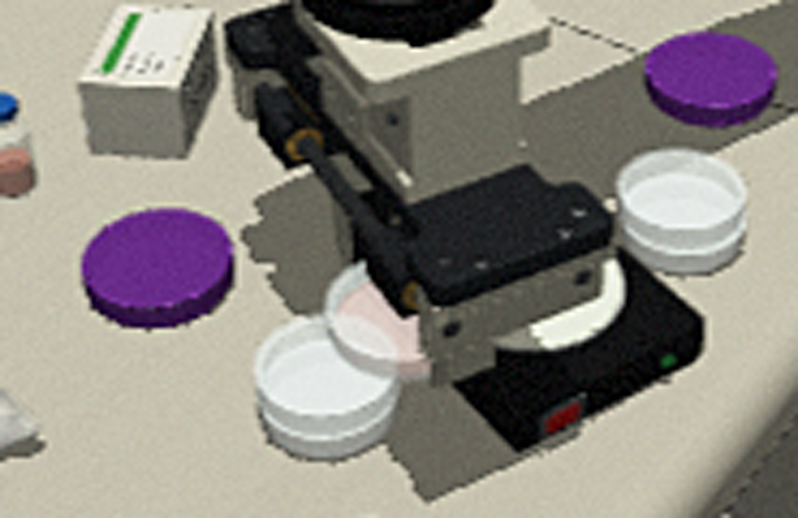

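The pink dish slides level onto the stage and the clear pair stays put at crop (327,385). I'll continue, then lower 0.5 mm or so, and check before releasing.

play_rows(rows=[[-0.8, 0, 0, 0, 0, 0, 0.2], [-0.8, 0, 0, 0, 0, 0, 0.2], [-0.8, 0, 0, 0, 0, 0, 0.2], [-0.8, 0, 0, 0, 0, 0, 0.2], [-0.8, 0, 0, 0, 0, 0, 0.2], [-0.8, 0, 0, 0, 0, 0, 0.2], [-0.8, 0, 0, 0, 0, 0, 0.2], [-0.36, 0, 0, 0, 0, 0, 0.2], [0, 0, 0.05, 0, 0, 0, 0.2], [0, 0, 0.05, 0, 0, 0, 0.2], [0, 0, 0, 0, 0, 0, 0.2]])

```text
time: 8.52
position: [484.7, 163.9, 95.7]
tool_rot: [180.0, -0.0, 64.8]
wrist_force: [-0.2, -1.0, 0.3]
opening: 68.0
grip_force: 6.0
```

```bash
python3 - <<'E'
from h import *
t=telemetry.sense();print(t["position"],t["wrist_force"])
a=snap("scene");s=snap("top")
c=cv2.resize(a["image"][195:295,190:320],(650,500),interpolation=cv2.INTER_CUBIC)
cv2.imwrite('pics/h.png',c)
E
```

```text
[484.71658803 163.9292597   95.73095241] [-0.15932903 -1.04196533  0.2609861 ]
```

View pics/h.png

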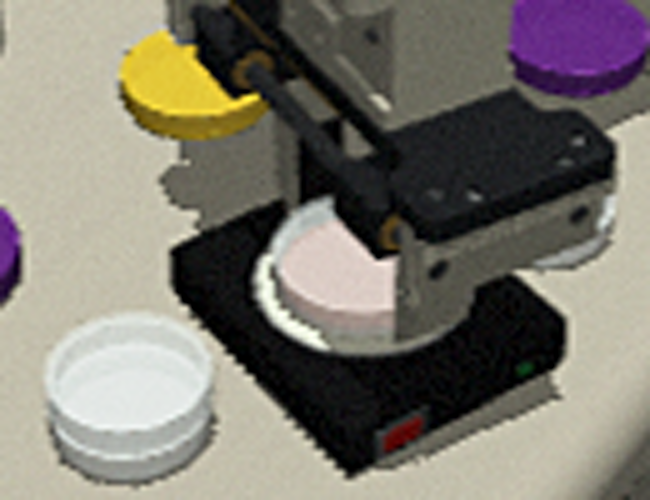

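The dish is over the window with a white margin showing at the left (crop 255–280). I'll release, rise clear and measure the centring.

play_rows(rows=[[0, 0, 0, 0, 0, 0, 0.55], [0, 0, 0, 0, 0, 0, 0.7], [0, 0, 0, 0, 0, 0, 1], [0, 0, 0, 0, 0, 0, 1], [0, 0, -0.5, 0, 0, 0, 1], [0, 0, -2, 0, 0, 0, 1], [0, 0, -4, 0, 0, 0, 1], [0, 0, -4, 0, 0, 0, 1], [4, 0, -4, 0, 0, 0, 1], [5, 0, 0, 0, 0, 0, 1], [5, 0, 0, 0, 0, 0, 1], [5, 0, 0, 0, 0, 0, 1]])

```text
time: 10.12
position: [566.6, 336.6, 242.7]
tool_rot: [179.9, -0.1, 64.7]
wrist_force: [0.7, 0.8, 1.1]
opening: 92.1
grip_force: 0.0
```

```bash
python3 - <<'E'
from h import *
a=snap("scene");s=snap("top")
o=np.vstack([cv2.resize(a["image"][205:305,180:320],(560,400),interpolation=cv2.INTER_CUBIC),cv2.resize(s["image"][190:250,170:310],(467,200),interpolation=cv2.INTER_CUBIC)[:, :].copy() if 0 else cv2.copyMakeBorder(cv2.resize(s["image"][193:253,185:295],(367,200),interpolation=cv2.INTER_CUBIC),0,0,0,193,cv2.BORDER_CONSTANT)])
cv2.imwrite('pics/i.png',o)
E
```

```text
(no output)
```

View pics/i.png

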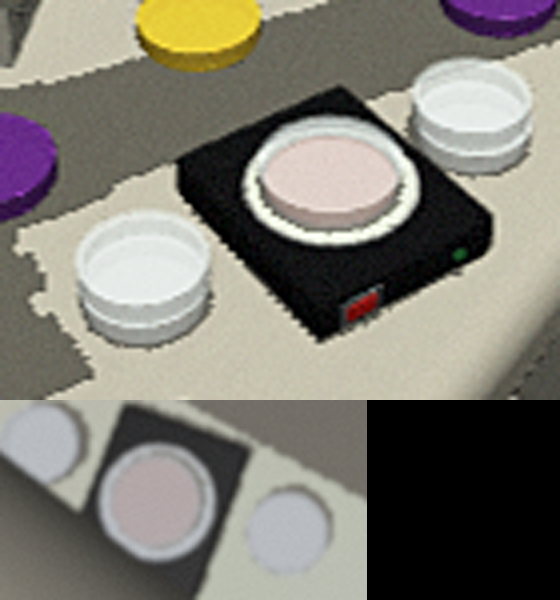

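The dish lies flat and looks centred: window columns 243–420 against dish 262–400, and both at about (157,502) in the top crop. The clear pair is still stacked. One numeric check of the centring, then I'll hand in.

```bash
python3 - <<'E'
from h import *
s=snap("top");im=cv2.GaussianBlur(s["image"],(3,3),0).astype(int)
pk=im[...,2]-im[...,1]
m=np.zeros(pk.shape,np.uint8);m[200:246,210:255]=(pk[200:246,210:255]>=6)
n,l,st,c=cv2.connectedComponentsWithStats(m);k=1+st[1:,4].argmax();print(st[k],c[k],ray(s,*c[k],41)[:2],ray(s,*c[k],30)[:2])
print(ray(s,231.72,223.26,27)[:2])
print(telemetry.sense()["time"])
E
```

```text
[219 211  25  25 497] [231.09255533 223.        ] [485.35895821 163.67347025] [485.54232758 164.65085398]
[484.99270584 163.39855428]
10.275
```

```bash
python3 -c "
from workcell import arm;print(arm.job_done())"
```

```text
the job is handed in; nothing more can be done
None
```

The pink dish was slid across level onto the stage and lies flat, within about 1.5 mm of the window's centre; the two clear dishes are still stacked where they were, and the job was handed in at about 10.3 s.

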